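# Draw the sprung spacing gauge to two markers and hold it

### The arm

A 6-joint arm with a two-finger parallel gripper is mounted at the origin on the work surface; the furniture and walls round the work are solid. World frame = base frame: x ahead of the robot, y to its left, z up, the work surface at z = 0. Lengths are in mm, angles in rad, forces in N, time in s.
With the tool pointing down it reaches from about 350 to 725 mm from the base axis. Payload 4.3 kg.
Tool frame: the origin (TCP) lies on the centre line of the jaws, within the pads' length; the fingertips stand 25 mm ahead of it and the grasp point (between the pads) lies 6 mm ahead of it; z points along the fingers, y is the line along which they close (so a half turn about z gives the same grasp; the last joint's range is limited). The gripper opens to 85 mm and grips with 20 to 120 N. Pads are 22 mm wide; open, the fingers measure 114 mm over their backs; the gripper's body (76 mm by 85 mm) begins 54 mm behind the grasp point. The pads swing forward as they close: fully open they stand 13 mm farther back than shut.
Start: joints at [-1.339, 0.377, 0.081, 1.274, 0, 1.46], TCP at [192.742, -541.77, 256.329] pointing down, gripper open.
Joint ranges: [-2.72, 2.72], [-0.84, 1.66], [-1.02, 1.22], [-1.77, 2.12], [-1.37, 1.28], [-3.14, 3.14]. Speed limits (rad/s): [2.57, 2.57, 3.14, 3.14, 3.14, 3.14].

### API

Orientations are given as a 3x3 rotation matrix whose columns are the frame's x, y, z axes.
In Python, from bench import bot gives the robot as it stands. The module is installed in compiled form; this text tells all that it offers. Calls block until the motion is done:
- bot.goto(position, orientation): joint-space move of the TCP to a pose.
- bot.servo_line(position, ori=None, feed=150): straight line of the TCP; ori=None keeps the orientation; feed is the mean speed in mm/s.
- bot.set_joints(angles): joint-space move.
- bot.set_gripper(opening): finger opening in mm; the grip force is fixed at half the most; returns when the fingers have stopped.
- bot.pause(seconds).
- bot.ik(position, orientation): joint angles nearest the present ones, or None.
- bot.read_state(): the state.
- bot.snapshot(name): name is "scene" or "top" or "wrist"; returns the picture (420x560x3 uint8, red, green, blue); there is no depth.
- bot.camera_params(name): a dict with "fx", "fy", "cx", "cy" (pixels), "R" (3x3) and "t" (3): a world point X has camera coordinates R X + t; the wrist camera has in their place "mount" (4x4, takes a point from camera to tool coordinates, whose origin is the TCP and whose axes are the flange's). Camera axes: x right, y down, z forward; pixel columns grow to the right and rows downward; lengths in mm; the calibration is good to about 2 mm. A picture is of the moment at which its call begins: read the wrist's pose just before it. camera_params takes no time and is no camera call.
A pose or a line that the arm cannot do raises bot.MotionError and nothing moves.
- bot.close_job(): hands the job in; it is judged then, once.
Trained networks look in the newest picture that a camera, given by its name, has taken for a name from the list of things; names that differ only in an ending like _2 or _b are one class to them, and where a whole thing is asked for, a point or a joint stands for the part that bears it (a point fixed in the world has none). Each returns a list of dicts, best first, with "score" (0 to 1); they miss things now and then, are a little off and sometimes report something else, mostly with a low value. They report only what shows in the picture. A call takes as long as a camera call.
- bot.search_frame(camera, query): "bbox" ([left, top, right, bottom] in pixels, round what is visible of it).
- bot.pinpoint(camera, query): "xy" ([column, row] in pixels: a listed point, or the origin of a listed thing).
The state is a dict: "t": time; "joint_positions": joint angles; "joint_vel": joint speeds; "joint_efforts": joint torques, N m; "tcp_pos": TCP position; "orientation": TCP orientation; "wrist_force": force on the tool from outside, world axes, zero at the start; "ft_torque": the same for the moment, N m; "width": finger opening in mm; "finger_force": force on a finger pad.
Only numpy, scipy, OpenCV 4.12 (cv2) and the standard library are available. Lean on these libraries where they do the work, as an engineer would, in place of code of your own. Each camera call takes 0.05 s, during which the arm holds its last target. There are 200 camera calls.

### The job

On the table is a spacing gauge for laying covers: a board with a sprung slide that you draw out of its steel case by the upright black knob. Draw the slide out until its pointer is level with the round disc marker and keep it there for three seconds while I place a glass, then bring it level with the long bar marker (which may be further out or further back) and keep it there for my next plate: the program finishes while still gripping the knob and holding the slide at the bar marker. Never let the slide snap back, and leave the other things on the table where they are.

Things in the scene. Friction and masses are not known exactly. Their poses are not given: they have to be found in the camera images.
- gauge: Gauge, fixed: wooden board 375x80x12 mm lying flat; dark steel case (top at z = 45) on it at x = +105 to +250 mm. Origin under the board on the line of travel, z up. +x runs along the travel toward the case; the slide draws out along -x, the knob's centre going from x = +60 mm (home) to -65 mm. The +y side (toward the robot) carries the rule with the markers. Place and yaw vary.
- gauge_slide (a joint): How far the slide is drawn out, m: 0 home (where it starts), 0.125 fully out. A spring always pulls it home: 2.7 N at home, rising 45 N per metre to about 8 N fully out, plus 0.3 N friction and light damping. Let go, it flies home.
- knob_top (a point): Centre of the top face of the upright black knob on the slide, 93 mm above the table. The knob is a straight post, 18 mm along the travel by 24 mm across, from 25 to 93 mm above the table, its sides parallel to the gauge's axes. No other part of the gauge is higher than 45 mm; at home there are 36 mm free between knob and case.
- pointer (a point): Tip of the small steel pointer on the slide, on its +y side: 20 mm to the side of the knob's centre, at the same place along the travel as the knob's centre.
- disc_marker: Steel marker clamped on the rule, topped by a round disc of 24 mm diameter, 31 mm above the table; immovable. Origin under its clamp at the gauge's y = +32 mm; x axis parallel to the gauge's. Its mark is x = 0: the slide is at the marker when the pointer's x in this frame is 0. May be the nearer to the case or the farther.
- bar_marker: Steel marker on the same rule, topped by a narrow straight bar 8x46 mm lying across the travel and sticking out past the board's edge, 31 mm above the table; immovable. Origin, axes and mark as for the disc marker. The two markers stand at 30 to 110 mm of draw, 30 to 80 mm apart.
- salt_shaker: Bystander: salt shaker, 44 mm wide, 90 mm tall, standing beyond the case end of the gauge. Origin at the centre of its underside, z up.
- shot_glass: Bystander: clear shot glass, 49 mm wide, 59 mm tall, standing beyond the open end of the gauge. Origin at the centre of its underside, z up.

How it is judged (in metres and radians):
On the way, in this order (a step that is already met when the one before it is completed fails the run):
1. the slide is held by its knob with the pointer level with the disc marker for two and a half seconds (x of pointer in the frame of disc_marker between -0.005 and 0.005 m and contact force between the fingers and gauge_slide above 1 N), for 2.5 s.
2. the slide is held by its knob with the pointer level with the bar marker (x of pointer in the frame of bar_marker between -0.005 and 0.005 m and contact force between the fingers and gauge_slide above 1 N), for 0.5 s.
At the end, for the whole second after the job is handed in: The fingers grip the knob (over 1 N) and hold the slide still (under 10 mm/s), with its pointer within 5 mm of the bar marker along the travel; salt shaker and shot glass are within 20 mm of where they stood (all of step 2 and velocity of joint gauge_slide between -0.01 and 0.01 m/s and distance of each of salt_shaker, shot_glass from where it was at the start of the episode below 0.02 m); the arm keeps its last pose, push and grip.
It fails at once if the slide snaps back (runs home faster than 0.3 m/s) (velocity of joint gauge_slide below -0.3 m/s).
It fails at once if the salt shaker is knocked over or shoved 20 mm or more (distance of salt_shaker from where it was at the start of the episode above 0.02 m or angle between salt_shaker's own z axis and vertical above 0.5 rad).
It fails at once if the shot glass is knocked over or shoved 20 mm or more (distance of shot_glass from where it was at the start of the episode above 0.02 m or angle between shot_glass's own z axis and vertical above 0.5 rad).
It also fails if it takes over 45 s, if anything falls off the work surface, if the arm or the gripper's body presses on something with over 40 N, if the wrist force passes 120 N, or if a joint passes its speed limit or range.

## Working session

There is one attempt and no reset: what is moved stays moved. The work goes in short steps, each a Python script; the robot and the scene stay as the last script left them, time stands still between calls to the robot, and variables do not carry over. Pictures are saved under pics/ and viewed, at most 10 in all, crops included, and the job is handed in when it is done.

```bash
mkdir -p pics; cat > h.py <<'E'
from bench import bot
import numpy as np, cv2
def ray(cam,uv,z):
    c=bot.camera_params(cam); d=np.array([(uv[0]-c['cx'])/c['fx'],(uv[1]-c['cy'])/c['fy'],1])
    if 'mount' in c:
        s=bot.read_state(); M=np.array(c['mount']); R=np.array(s['orientation'])
        d=R@M[:3,:3]@d; o=R@M[:3,3]+np.array(s['tcp_pos'])
    else:
        R=np.array(c['R']); o=-R.T@np.array(c['t']); d=R.T@d
    return o+d*(z-o[2])/d[2]
def save(cam,n):
    im=bot.snapshot(cam); cv2.imwrite(f'pics/{n}.png',im[:,:,::-1]); return im
E
python3 - <<'E'
from h import *
np.set_printoptions(precision=1,suppress=True)
for cam in ['top','scene']:
    save(cam,cam+'0')
    for q,z in [('knob_top',93),('pointer',31),('disc_marker',0),('bar_marker',0),('gauge',0),('salt_shaker',0),('shot_glass',0)]:
        for r in bot.pinpoint(cam,q)[:2]: print(cam,q,round(r['score'],2),np.array(r['xy']),ray(cam,r['xy'],z))
E
cd pics; python3 -c "
import cv2,numpy as np
cv2.imwrite('both.png',cv2.resize(np.vstack([cv2.imread('top0.png'),cv2.imread('scene0.png')])[:, :],None,fx=.71,fy=.71))"
```

```text
top knob_top 0.56 [315.4 217.5] [453.1  -1.4  93. ]
top pointer 0.6 [317.4 230.8] [428.6  -9.6  31. ]
top pointer 0.47 [318.2 220.1] [453.2 -11.4  31. ]
top disc_marker 0.45 [359. 225.] [ 445.2 -109.6    0. ]
top bar_marker 0.54 [360.1 226.5] [ 441.7 -112.2    0. ]
top gauge 0.58 [342.  218.3] [460.8 -69.6   0. ]
top salt_shaker 0.81 [219.1 245.2] [394.7 220.2   0. ]
top shot_glass 0.81 [410.2 208.8] [ 484.6 -230.7    0. ]
scene knob_top 0.77 [300.8 199.2] [455.7 -19.9  93. ]
scene knob_top 0.31 [332.  194.4] [399.2 -91.9  93. ]
scene pointer 0.54 [307.8 227.4] [413.6   7.6  31. ]
scene disc_marker 0.39 [315.1 220.1] [442.8 -76.7   0. ]
scene bar_marker 0.63 [321.2 212.5] [ 450.8 -123.6    0. ]
scene gauge 0.8 [306.4 220.2] [463.6 -61.6   0. ]
scene salt_shaker 0.77 [263.9 283.2] [392.7 226.6   0. ]
scene shot_glass 0.57 [329.2 192.1] [ 497.6 -249.7    0. ]
```

View pics/top0.png

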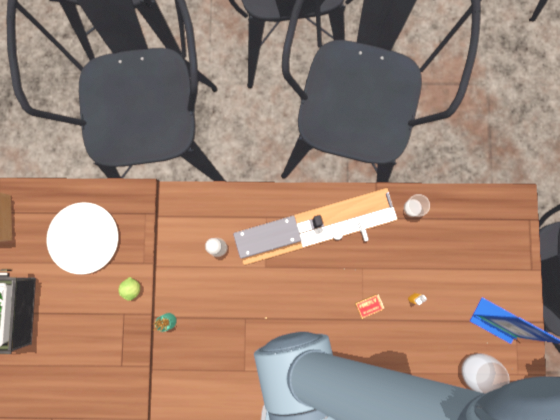

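The top view shows the gauge with its case at left (237–300, 235), the knob at (317,222), the disc at about (338,236), the bar at about (364,234) and the shot glass at (417,206). Next I'll look from close above.

```bash
python3 - <<'E'
from h import *
np.set_printoptions(precision=1,suppress=True)
gx=np.array([-.24,.97,0]);gx/=np.linalg.norm(gx)
best=None
for s in (1,-1):
    y=s*gx; z=np.array([0,0,-1.]); R=np.array([np.cross(y,z),y,z]).T
    q=bot.ik([450,-60,270],R); print(s,q)
    if q is not None and (best is None or abs(q[5])<abs(best[1][5])): best=(R,q,s)
R=best[0]; print(best[2], bot.camera_params('wrist')['mount'])
bot.goto([450,-50,270],R)
save('wrist','w1')
for q,z in [('knob_top',93),('pointer',31),('disc_marker',0),('bar_marker',0),('gauge',0)]:
    for r in bot.pinpoint('wrist',q)[:2]: print(q,round(r['score'],2),np.array(r['xy']),ray('wrist',r['xy'],z))
print(bot.read_state()['t'],bot.read_state()['tcp_pos'])
E
```

```text
1 [-0.3  0.1 -0.2  1.2  0.  -0.5]
-1 [-0.3  0.1 -0.2  1.2  0.   2.6]
1 [[   0.    -0.9   -0.3   80.8]
 [   1.     0.     0.     0.3]
 [  -0.    -0.3    0.9 -117.8]
 [   0.     0.     0.     1. ]]
knob_top 0.83 [318.7 203. ] [446.7  -8.8  93. ]
knob_top 0.2 [279.3 162.3] [416. -58.  93.]
pointer 0.71 [309.8 172.6] [428.6 -16.9  31. ]
pointer 0.36 [319.3 204.8] [464.6   5.6  31. ]
disc_marker 0.78 [281.3 163.4] [430.9 -51.2   0. ]
bar_marker 0.84 [234.4 166.2] [ 448.9 -109.2    0. ]
bar_marker 0.35 [485.9 182.2] [390.1 216.6   0. ]
gauge 0.79 [261. 187.] [467.6 -69.5   0. ]
3.1 [450.  -50.4 270. ]
```

View pics/w1.png

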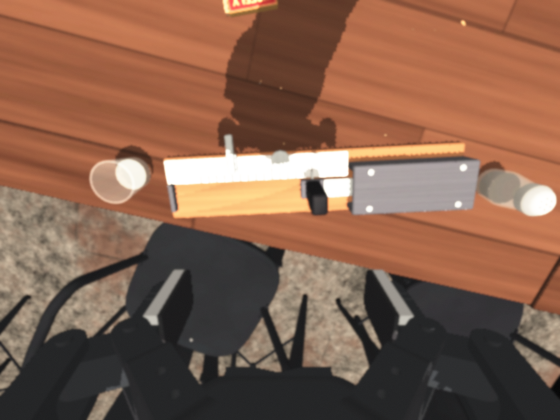

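The wrist view shows the knob top at (318,205), the pointer at (310,173), the disc at (280,157), the bar at (229,146–170) and the case at (351–478, 160–212). I'll refine the yaw from the case and markers.

```bash
python3 - <<'E'
from h import *
np.set_printoptions(precision=1,suppress=True)
P=lambda uv,z: ray('wrist',uv,z)[:2]
def yaw(a,b,z): d=P(b,z)-P(a,z); return np.degrees(np.arctan2(d[1],d[0]))
print('screws',yaw((370,168),(457,163),45),yaw((370,209),(458,205),45))
print('caseedge',yaw((351,165),(474,158),45),yaw((351,213),(478,209),45),'board',yaw((174,217),(300,215),12))
print('disc top',P((280,157),31),'bar mid',P((229,157),31))
print('screw mid',P((413.7,186.2),45),'board end L',P((166,160),20),P((174,217),12))
print('case corners',[P(c,45) for c in((351,165),(474,158),(351,213),(478,209))])
E
```

```text
screws 107.22635640580576 106.6504979735479
caseedge 107.17946230284647 105.81244597285719 board 104.86620548392096
disc top [419.1 -55.9] bar mid [ 433.5 -114.3]
screw mid [412.5 103.6] board end L [ 457.5 -189.7] [ 532.1 -172.5]
case corners [array([406.5,  24.6]), array([365.4, 157.6]), array([461.6,  42.8]), array([420.2, 189. ])]
```

```bash
cat >> h.py <<'E'
a=np.radians(106.5); gx=np.array([np.cos(a),np.sin(a),0]); gy=np.array([-gx[1],gx[0],0])
R0=np.array([np.cross(gx,[0,0,-1.]),gx,[0,0,-1.]]).T
K=np.array([446.2,-9,78.])
def look(n):
    save('wrist',n); o={}
    for q,z in [('knob_top',93),('pointer',31),('disc_marker',0),('bar_marker',0)]:
        for r in bot.pinpoint('wrist',q)[:1]:
            o[q]=ray('wrist',r['xy'],z); d=o[q]-K; print(q,round(r['score'],2),np.array(r['xy']),o[q],'draw',-d@gx,'y',d@gy)
    s=bot.read_state(); print(s['t'],s['tcp_pos'],s['wrist_force'],s['width'],s['finger_force'])
E
python3 - <<'E'
from h import *
np.set_printoptions(precision=1,suppress=True)
bot.goto(K+[0,0,60],R0); bot.set_gripper(50); look('w2')
bot.servo_line(K,feed=100); print(bot.read_state()['wrist_force'])
bot.set_gripper(10); look('w3')
bot.servo_line(K-36*gx,feed=40); look('w4')
E
```

```text
knob_top 0.75 [280.5 256.1] [446.5  -7.8  93. ] draw -1.0951016603113983 y -0.6501874506512209
pointer 0.83 [278.7 193.4] [425.1 -15.1  31. ] draw -0.1438194140667548 y 21.97875738006561
disc_marker 0.62 [233.2 180.4] [432.9 -53.8   0. ] draw 39.18060440034018 y 25.44427630006416
bar_marker 0.75 [160.9 179.5] [ 450.  -114.1    0. ] draw 101.83671064732897 y 26.17687610239543
4.4 [446.2  -9.  138. ] [ 0.1 -1.2 -0.3] 50.20521696549638 0.0
[0.7 0.6 0.2]
knob_top 0.86 [278.8 325. ] [448.8  -7.9  93. ] draw -0.2934425255877013 y -2.835755203674181
pointer 0.74 [274.8 219.5] [426.3 -16.9  31. ] draw 1.9443840343795133 y 21.28154439280472
disc_marker 0.59 [217.2 198.8] [434.  -55.8   0. ] draw 41.39609967133294 y 24.937690355189332
5.7833 [446.7  -8.6  78.8] [-1.7  1.4  5.3] 17.553017434172304 58.653332591056824
knob_top 0.67 [274.4 325.2] [459.8 -43.8  93. ] draw 37.21609918503285 y -3.125547956809609
pointer 0.52 [274.5 200.1] [425.3 -54.5  31. ] draw 37.68530030758751 y 32.93208945763037
disc_marker 0.56 [276.  198.1] [432.4 -51.7   0. ] draw 36.994824566995796 y 25.30992242606795
bar_marker 0.97 [181.3 197. ] [ 450.  -113.4    0. ] draw 101.19920055674218 y 25.995833331291458
7.0833 [457.  -42.7  78.8] [-0.3  3.3  5.8] 17.417820682579976 58.70046615600586
```

View pics/w4.png

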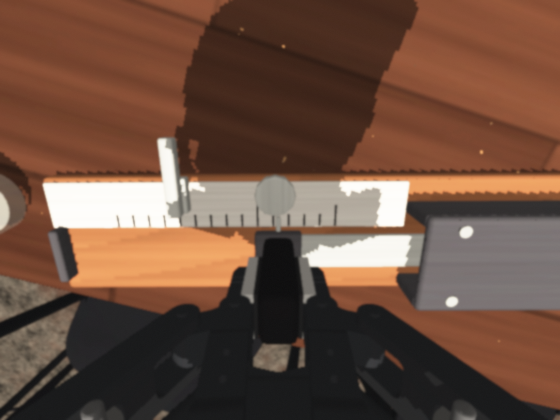

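View pics/w2.png

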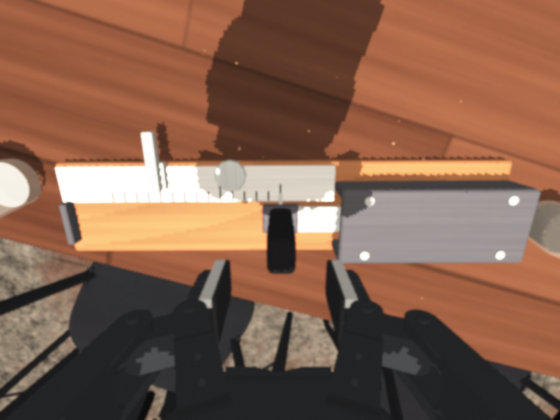

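In w4 the knob is gripped. The disc is centred at about (275,195), the pointer tip is near (278,228), almost level, and the bar top runs from (168,140) to (176,215).

```bash
python3 - <<'E'
from h import *
for n,uv,z in [('disc',(275.5,195),31),('ptr',(278,228),31),('ptr',(278,228),25),('bar1',(168,140),31),('bar2',(176,200),31),('barm',(172,170),31)]:
    d=ray('wrist',uv,z)-K; print(n,-d@gx,d@gy)
im=cv2.imread('pics/w4.png')[120:260,140:320]; cv2.imwrite('pics/c4.png',cv2.resize(im,None,fx=4.2,fy=4.2,interpolation=2))
E
```

```text
disc 37.08745058851222 35.979309768362064
ptr 35.62260865636336 15.773864388067553
ptr 35.61050246075841 13.400014106084146
bar1 94.85086564294107 66.48754848347001
bar2 94.11586973725957 32.92231176035104
barm 94.49514525525288 50.242779053192145
```

View pics/c4.png

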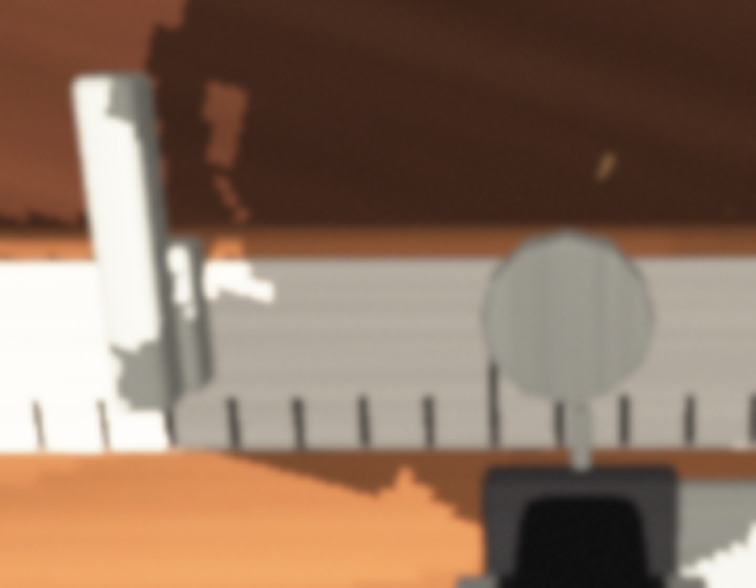

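```bash
python3 - <<'E'
from h import *
np.set_printoptions(precision=1,suppress=True)
bot.servo_line(K-37.5*gx,feed=20); look('w5'); bot.pause(3.3)
bot.servo_line(K-97.3*gx,feed=40); look('w6')
a=cv2.imread('pics/w5.png')[120:260,180:360];b=cv2.imread('pics/w6.png')[120:260,180:360]
cv2.imwrite('pics/c56.png',cv2.resize(np.vstack([a,b]),None,fx=2.1,fy=2.1,interpolation=2)); 
E
```

```text
knob_top 0.95 [279.1 322.2] [458.2 -43.7  93. ] draw 36.700282808734684 y -1.6355989457212763
pointer 0.63 [276.1 221.4] [438.  -51.3  31. ] draw 38.24944591697774 y 19.89394285511186
disc_marker 0.8 [278.3 198. ] [432.3 -51.6   0. ] draw 36.8777950077112 y 25.397326322770375
bar_marker 0.86 [183.1 199.4] [ 451.8 -113.3    0. ] draw 101.63422737523034 y 24.262437946871497
7.5833 [457.5 -44.1  78.8] [-0.5  3.8  6.6] 17.254749001111062 58.68961572647095
knob_top 0.71 [276.5 324.8] [ 476.8 -101.    93. ] draw 96.86602460969644 y -3.207728441801118
pointer 0.81 [278.5 220.8] [ 454.3 -106.6   31. ] draw 95.84332093764675 y 19.98994026059047
disc_marker 0.73 [372.9 198.4] [431.3 -46.3   0. ] draw 31.513320123775273 y 24.82731036916223
bar_marker 0.65 [274.9 198.5] [ 450.4 -110.1   -0. ] draw 98.16545832968897 y 24.66113773682973
12.775 [ 474.5 -100.7   78.8] [0.2 6.4 5.4] 17.366043763479077 58.78022611141205
```

View pics/c56.png

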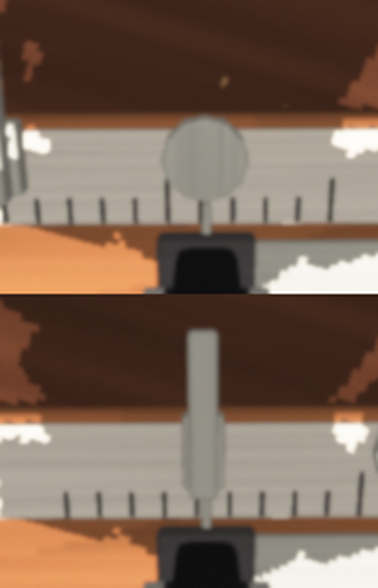

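In the top crop the pointer (206) is level with the disc (205). In the bottom crop it is level with the bar (203), within about 1 mm.

```bash
python3 - <<'E'
from h import *
bot.pause(1.0); s=bot.read_state(); print(s['tcp_pos'],s['finger_force'],s['width']); print(bot.close_job())
E
```

```text
[ 474.48629941 -100.68169462   78.77249132] 58.77889037132263 17.165523629204486
the job is handed in; nothing more can be done
None
```

The slide was held level with the disc marker for just over 3 s, then drawn to the bar marker and held there within about 1 mm with the knob still gripped; the job is handed in, though no verdict came back.

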